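# Restock the notebook rack as a colour run

## Robot

A 7-joint arm with a two-finger parallel gripper is mounted at the origin on a cart in front of the work surface, level with it; the furniture and walls round the work are solid. World frame = base frame: x ahead of the robot, y to its left, z up, the work surface at z = 0. Lengths are in mm, angles in rad, forces in N, time in s.
With the tool pointing down it reaches from about 425 to 950 mm from the base axis. Payload 16.7 kg.
Tool frame: the origin (TCP) lies where the fingers leave the gripper's body, on its centre line; the fingertips stand 97 mm ahead of it and the grasp point (between the pads) lies 78 mm ahead of it; z points along the fingers, y is the line along which they close (so a half turn about z gives the same grasp; the last joint's range is limited). The gripper opens to 94 mm and grips with 3 to 60 N. Pads are 16 mm wide; open, the fingers measure 119 mm over their backs; the gripper's body (75 mm by 177 mm) begins 78 mm behind the grasp point.
Start: joints at [-1.361, 0.426, 0.074, 1.606, -0.034, 1.111, -0.067], TCP at [237.665, 631.741, 302.667] pointing down, gripper open.
Joint ranges: [-2.85, 2.85], [-0.5, 2.14], [-1.23, 1.37], [0.21, 2.46], [-1.02, 4.16], [0.16, 2.05], [-2.73, 2.73]. Speed limits (rad/s): [1.89, 1.89, 2.39, 2.39, 3.01, 3.01, 3.01].

## Interface

Orientations are given as a unit quaternion [w, x, y, z].
In Python, from bench import readout, cams, robot gives the robot as it stands. The module is installed in compiled form; this text tells all that it offers.
- The arm moves only by the shell command python3 -m handwheel 'ROWS' [FORCE]. ROWS is JSON, a list that holds one entry, the list of rows, each a list of 7 numbers: the shift along the tool's x, y, z in mm, then the turn, a rotation vector about the tool's x, y, z in degrees, then the opening, from -1 (shut) to 1 (fully open). A call has 1 to 5 rows; each row is the pose to reach, as a shift and turn from the pose commanded when the call began, along the tool's axes at that moment; what a row does not reach only later rows make up. A row lasts 1/10 s, in which the tool goes at most 50 mm and 8.59 degrees, less where a joint would pass 70% of its speed; a pose out of reach is approached as far as the arm can. A call with a gripper value outside its range is refused whole. The fingers move at their own pace and stop on an object; FORCE is the grip in N (left out, the last holds). Time passes only in rows, so rows that repeat a pose let the fingers close. It gives the time, the measured TCP pose, the force, the opening and the grip force at its end, in the units of the state.
- readout.sense(): the state, without advancing time (a new reading comes with each control period).
- cams.camera(name): name is "side" or "top"; returns (picture, depth): 384x512x3 uint8, red, green, blue; 384x512 float32, mm along the optical axis (not along the pixel's ray), 0 where there is no reading.
- cams.camera_model(name): a dict with "fx", "fy", "cx", "cy" (pixels), "origin" and "orientation" of the camera in the world. Camera axes: x right, y down, z forward; pixel columns grow to the right and rows downward; lengths in mm; the calibration is good to about 2 mm. A picture is of the moment at which its call begins. camera_model takes no time and is no camera call.
- robot.hand_in(): hands the job in; it is judged then, once.
The state is a dict: "time": time; "q": joint angles; "joint_vel": joint speeds; "joint_efforts": joint torques, N m; "tcp_pos": TCP position; "ee_rot": TCP orientation; "force": force on the tool from outside, world axes, zero at the start; "wrist_torque": the same for the moment, N m; "opening": finger opening in mm; "gripper_force": force on a finger pad.
Only numpy, scipy, OpenCV 4.12 (cv2) and the standard library are available. Lean on these libraries where they do the work, as an engineer would, in place of code of your own. Each camera call takes 0.05 s, during which the arm holds its last target. There are 200 camera calls.

## Task

Move the four notebooks from the grey delivery tray into the four empty slots of the wooden display rack, one in each slot, standing spine up and centred along the slot, so that the row runs from the cream notebook at one end to the black one at the other from light to dark: cream, pale blush pink, mustard yellow, crimson, blue, black. The cream and the black notebook that already stand in the rack's end slots mark which way the row runs; leave them standing where they are, and keep every notebook upright on the way.

Things in the scene. Friction and masses are not known exactly. Their poses are not given: they have to be found in the camera images.
- mustard_book: Notebook, mustard yellow, 150x105x13 mm, 0.10-0.17 kg, on edge in the grey plastic tray, spine up, top 109 mm over the table. Origin: mid back cover; own x along length, y to spine (up), z through it: mid thickness at z=+6.5 mm, spine at y=+52 mm. Tray ribs end 38 mm over the table, slots 20 mm wide, 46 mm apart.
- blush_book: Notebook, pale blush pink, the only pale one in the tray, 150x105x13 mm, 0.10-0.17 kg, on edge in the grey plastic tray, spine up, top 109 mm over the table. Origin: mid back cover; own x along length, y to spine (up), z through it: mid thickness at z=+6.5 mm, spine at y=+52 mm. 33 mm gap to the next notebook: open the fingers only part way.
- crimson_book: Notebook, crimson, 150x105x13 mm, 0.10-0.17 kg, on edge in the grey plastic tray, spine up, top 109 mm over the table. Origin: mid back cover; own x along length, y to spine (up), z through it: mid thickness at z=+6.5 mm, spine at y=+52 mm. Grip across the 13 mm from above, at mid length.
- blue_book: Notebook, royal blue, 150x105x13 mm, 0.10-0.17 kg, on edge in the grey plastic tray, spine up, top 109 mm over the table. Origin: mid back cover; own x along length, y to spine (up), z through it: mid thickness at z=+6.5 mm, spine at y=+52 mm. A 284 mm tall key-ring carousel stands behind the tray: come in from the robot's side.
- slot_1: Rack slot, pale beech block, second from the rack's left end (robot's view). Origin: centre of its underside, 10 mm over the table; x along the slot, y along the row to its left end, z up. Slot 28 mm wide, centred, 110 mm long, open at its ends, floor at z=6 mm, ribs to z=48 mm; a seated notebook's middle is at z=58 mm. Fixed.
- slot_2: Rack slot, pale beech block, third from left. Origin: centre of its underside, 10 mm over the table; x along the slot, y along the row to its left end, z up. Slot 28 mm wide, centred, 110 mm long, open at its ends, floor at z=6 mm, ribs to z=48 mm; a seated notebook's middle is at z=58 mm. Blocks 46 mm apart.
- slot_3: Rack slot, pale beech block, fourth from left. Origin: centre of its underside, 10 mm over the table; x along the slot, y along the row to its left end, z up. Slot 28 mm wide, centred, 110 mm long, open at its ends, floor at z=6 mm, ribs to z=48 mm; a seated notebook's middle is at z=58 mm. Fixed.
- slot_4: Rack slot, pale beech block, fifth from left, next to the right end. Origin: centre of its underside, 10 mm over the table; x along the slot, y along the row to its left end, z up. Slot 28 mm wide, centred, 110 mm long, open at its ends, floor at z=6 mm, ribs to z=48 mm; a seated notebook's middle is at z=58 mm. Fixed.
- end_cream_book: Off-white notebook, 150x105x13 mm, already in one end slot of the wooden rack, spine up, top 121 mm over the table, 46 mm beyond slot_1 or slot_4 (varies). Loose; leave it. Origin: mid back cover; own x along length, y up, z through it, mid thickness at z=+6.5 mm.
- end_black_book: Black notebook with blue elastic band, 141x90x17 mm, already in the end slot at the rack's other end, spine up, top 106 mm over the table. Loose; leave it. Origin: mid back cover; own x along length, y up, z through it, mid thickness at z=+8 mm.

How it is judged (in metres and radians):
At the end, for the whole second after the job is handed in: Blue in the slot beside the black notebook, then crimson, mustard, blush: each on its slot's floor, spine up (lean under 22 deg), within 15 mm of the slot's middle and 10 deg of its line; both end notebooks still stand, moved under 20 mm; all at rest and let go (angle between each of blush_book, mustard_book, crimson_book, blue_book, end_cream_book, end_black_book's own y axis and vertical below 0.38 rad and distance of each of end_cream_book, end_black_book from where it was at the start of the episode below 0.02 m and linear speed of each of blush_book, mustard_book, crimson_book, blue_book below 0.02 m/s and contact force between the fingers and blush_book below 0.2 N and contact force between the fingers and mustard_book below 0.2 N and contact force between the fingers and crimson_book below 0.2 N and contact force between the fingers and blue_book below 0.2 N and ((horizontal distance between end_black_book and slot_1 below 0.1 m and (y of blush_book in the frame of slot_4 between -0.022 and 0.022 m and x of blush_book in the frame of slot_4 between -0.015 and 0.015 m and z of blush_book in the frame of slot_4 below 0.064 m and angle between the x axis of blush_book and the x axis of slot_4, either way round below 0.17 rad) and (y of mustard_book in the frame of slot_3 between -0.022 and 0.022 m and x of mustard_book in the frame of slot_3 between -0.015 and 0.015 m and z of mustard_book in the frame of slot_3 below 0.064 m and angle between the x axis of mustard_book and the x axis of slot_3, either way round below 0.17 rad) and (y of crimson_book in the frame of slot_2 between -0.022 and 0.022 m and x of crimson_book in the frame of slot_2 between -0.015 and 0.015 m and z of crimson_book in the frame of slot_2 below 0.064 m and angle between the x axis of crimson_book and the x axis of slot_2, either way round below 0.17 rad) and (y of blue_book in the frame of slot_1 between -0.022 and 0.022 m and x of blue_book in the frame of slot_1 between -0.015 and 0.015 m and z of blue_book in the frame of slot_1 below 0.064 m and angle between the x axis of blue_book and the x axis of slot_1, either way round below 0.17 rad)) or (horizontal distance between end_black_book and slot_4 below 0.1 m and (y of blush_book in the frame of slot_1 between -0.022 and 0.022 m and x of blush_book in the frame of slot_1 between -0.015 and 0.015 m and z of blush_book in the frame of slot_1 below 0.064 m and angle between the x axis of blush_book and the x axis of slot_1, either way round below 0.17 rad) and (y of mustard_book in the frame of slot_2 between -0.022 and 0.022 m and x of mustard_book in the frame of slot_2 between -0.015 and 0.015 m and z of mustard_book in the frame of slot_2 below 0.064 m and angle between the x axis of mustard_book and the x axis of slot_2, either way round below 0.17 rad) and (y of crimson_book in the frame of slot_3 between -0.022 and 0.022 m and x of crimson_book in the frame of slot_3 between -0.015 and 0.015 m and z of crimson_book in the frame of slot_3 below 0.064 m and angle between the x axis of crimson_book and the x axis of slot_3, either way round below 0.17 rad) and (y of blue_book in the frame of slot_4 between -0.022 and 0.022 m and x of blue_book in the frame of slot_4 between -0.015 and 0.015 m and z of blue_book in the frame of slot_4 below 0.064 m and angle between the x axis of blue_book and the x axis of slot_4, either way round below 0.17 rad)))); the robot touches nothing.
It fails at once if the cream notebook that already stood in the rack was shifted more than 3 cm or knocked over (distance of end_cream_book from where it was at the start of the episode above 0.03 m or angle between end_cream_book's own y axis and vertical above 0.5 rad).
It fails at once if the black notebook that already stood in the rack was shifted more than 3 cm or knocked over (distance of end_black_book from where it was at the start of the episode above 0.03 m or angle between end_black_book's own y axis and vertical above 0.5 rad).
It fails at once if a notebook was turned on its side or dropped flat (angle between any of blush_book, mustard_book, crimson_book, blue_book's own y axis and vertical above 1 rad).
It also fails if it takes over 106 s, if anything falls off the work surface, if the arm or the gripper's body presses on something with over 40 N, if the wrist force passes 120 N, or if a joint passes its speed limit or range.

## Working session

There is one attempt and no reset: what is moved stays moved. The work goes in short steps, Python scripts to look and compute and a shell command to move; the robot and the scene stay as the last step left them, time stands still between calls to the robot, and variables do not carry over. Pictures are saved under pics/ and viewed, at most 14 in all, crops included, and the job is handed in when it is done.

```bash
mkdir -p pics
cat > h.py <<'E'
import numpy as np, cv2
from scipy.spatial.transform import Rotation as R
from bench import readout, cams, robot
def rot(q): return R.from_quat([q[1],q[2],q[3],q[0]]).as_matrix()
def cloud(n):
    im,d=cams.camera(n); m=cams.camera_model(n)
    v,u=np.mgrid[0:384,0:512]
    p=np.stack([(u-m['cx'])/m['fx']*d,(v-m['cy'])/m['fy']*d,d],-1)
    P=p@rot(m['orientation']).T+np.array(m['origin'])
    P[d==0]=np.nan
    return im,P
E
python3 - <<'E'
from h import *
s=readout.sense(); print(s['time'],s['tcp_pos'],s['ee_rot'],s['opening'],s['force']); print(rot(s['ee_rot']).round(3))
for n in('top','side'):
    im,P=cloud(n); np.savez(n+'.npz',im=im,P=P); cv2.imwrite(f'pics/{n}0.png',im[...,::-1]); print(cams.camera_model(n))
E
```

```text
0.0 [237.56858318 631.45961567 301.95433797] [-7.18541814e-05  1.78945741e-01  9.83858719e-01 -6.60952936e-04] 93.82946150565292 [-0.27651841 -0.18359215 -0.52293224]
[[-0.936  0.352 -0.   ]
 [ 0.352  0.936 -0.001]
 [-0.    -0.001 -1.   ]]
{'fx': 352.208996098301, 'fy': 352.208996098301, 'cx': 254.53257394023197, 'cy': 195.05836333961557, 'origin': array([323.47720446,  63.53193228, 923.43890931]), 'orientation': array([-0.06917064,  0.70563142, -0.7014938 ,  0.07215378])}
{'fx': 426.94775468817227, 'fy': 426.94775468817227, 'cx': 248.29607101032556, 'cy': 187.828288209084, 'origin': array([ 325.94058778, -698.29617206,  718.4230205 ]), 'orientation': array([-0.42571859,  0.89851168, -0.09222844,  0.0541697 ])}
```

View pics/top0.png

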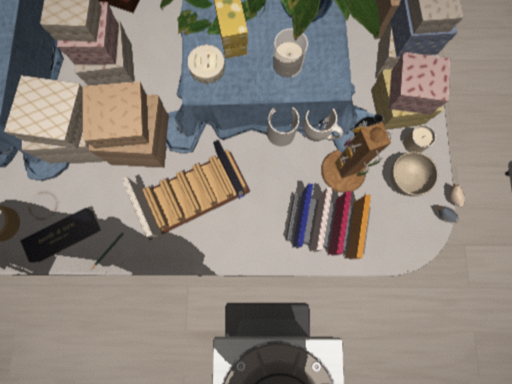

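View pics/side0.png

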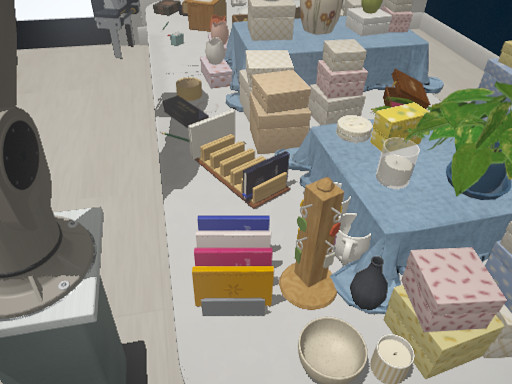

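The top view shows the rack at about (140,205) to (232,168), with cream at its left end and black at its right, so slots 1 to 4 take blush, mustard, crimson and blue. The tray books are blue (303,215), blush (322,220), crimson (341,223) and mustard (362,226), and the carousel stands behind them at about (350,160).

```bash
cat > m.py <<'E'
from h import *
def rect(pts):
    (c,wh,a)=cv2.minAreaRect(pts.astype(np.float32)); b=cv2.boxPoints((c,wh,a))
    e=[b[1]-b[0],b[2]-b[1]]; L=max(e,key=np.linalg.norm); L=L*np.sign(L[0])
    return np.round(c,1),np.round(sorted(wh),1),round(float(np.degrees(np.arctan2(L[1],L[0]))),1)
def comps(P,m,minn=25):
    n,l,st,_=cv2.connectedComponentsWithStats(m.astype(np.uint8),connectivity=4)
    return [P[l==i] for i in range(1,n) if st[i,4]>minn]
def tops(im,P,zlo,zhi,box):
    x,y,z=P[...,0],P[...,1],P[...,2]
    return (z>zlo)&(z<zhi)&(x>box[0])&(x<box[1])&(y>box[2])&(y<box[3])
E
python3 - <<'E'
from m import *
for n in('top','side'):
    D=np.load(n+'.npz');im,P=D['im'],D['P'];print(n)
    for nm,z0,z1,box in(('tray',100,116,(250,480,-260,20)),('ends',95,130,(250,560,50,420)),('ribs',50,66,(250,560,50,420)),('tall',150,330,(200,560,-300,100)),):
        for p in comps(P,tops(im,P,z0,z1,box)):
            m=np.isin(P[...,0],p[:,0])
            print(nm,len(p),*rect(p[:,:2]),p[:,2].mean().round(1),im[m].mean(0).round())
E
```

```text
top
tray 284 [425.6 -53.8] [ 13.4 112.7] -11.2 108.7 [ 57.  61. 123.]
tray 316 [420.5 -99.9] [ 13.9 120. ] -11.1 108.4 [203. 184. 176.]
tray 350 [ 416.8 -145.6] [ 14.1 129.4] -11.4 108.2 [152.  53.  77.]
tray 385 [ 411.7 -191.6] [ 14.2 137.7] -10.9 108.0 [186. 129.  63.]
ends 196 [530.8 110.3] [16.1 71.4] 26.6 105.7 [49. 45. 49.]
ends 508 [458.3 333.1] [ 13.9 150.4] 26.6 117.1 [182. 172. 159.]
ribs 236 [521.5 185. ] [17.9 90.1] 26.5 57.3 [179. 142.  98.]
ribs 302 [509.  230.1] [ 18.1 108.8] 26.7 57.1 [176. 139.  96.]
ribs 173 [531.8 139.2] [17.  68.2] 27.0 57.2 [177. 141.  98.]
ribs 54 [540.6  97.2] [ 7.1 45.6] 26.5 57.1 [174. 139.  97.]
ribs 316 [488.8 271.5] [ 18.7 110.6] 26.4 57.0 [174. 138.  95.]
ribs 326 [468.3 312.6] [ 18.4 109.1] 26.5 57.0 [169. 134.  93.]
ribs 30 [425.9 310. ] [ 1.3 52.2] 27.0 58.0 [85. 78. 71.]
tall 376 [ 547.2 -182.1] [25.5 43.3] -89.8 214.8 [95. 76. 58.]
tall 26 [ 556.4 -143.8] [4.2 7.1] 24.1 208.7 [97. 76. 48.]
side
tray 418 [426.4 -55.6] [ 17.9 110.6] -11.7 107.9 [ 82.  89. 151.]
tray 489 [ 421.6 -101. ] [ 16.6 119.9] -10.6 108.1 [196. 185. 180.]
tray 589 [ 416.6 -147.1] [ 16.4 128.1] -10.6 108.3 [173.  71. 108.]
tray 679 [ 412.8 -193.5] [ 15.4 139. ] -11.5 108.4 [189. 144.  20.]
ends 533 [458.3 331.7] [ 18.2 149.8] 26.1 112.3 [157. 154. 145.]
ends 199 [531.3 108.5] [19.7 70.3] 28.3 104.8 [65. 63. 68.]
ribs 410 [464.4 316.5] [ 39.7 148.6] 22.1 58.2 [154. 139. 112.]
ribs 231 [490.1 269.7] [ 20.9 110.6] 26.6 57.5 [174. 149. 105.]
ribs 241 [510.3 228.4] [ 21.7 109.7] 26.7 57.4 [174. 150. 106.]
ribs 183 [520.8 183.1] [19.6 89.8] 26.8 58.2 [183. 157. 110.]
ribs 168 [531.2  97.8] [25.1 63.9] 14.9 57.6 [117. 104.  84.]
tall 710 [ 547.5 -174.6] [24.7 65.5] -89.4 214.8 [134. 118.  84.]
```

```bash
cat > go.py <<'E'
import sys
from h import *
# needed shift/turn in tool axes for waypoints x y z yaw (each from previous target)
s=readout.sense(); M=rot(s['ee_rot']); p=np.array(s['tcp_pos'])
print('t',round(s['time'],1),'p',p.round(1),'yaw',round(np.degrees(np.arctan2(M[1,0],M[0,0])),1),'open',round(s['opening'],1),'F',np.round(s['force'],1),'g',round(s['gripper_force'],1))
for a in sys.argv[1:]:
    x,y,z,w=map(float,a.split(',')); c,d=np.cos(np.radians(w)),np.sin(np.radians(w))
    T=np.array([[c,d,0],[d,-c,0],[0,0,-1.]])
    t=np.array([x,y,z]); print((M.T@(t-p)).round(1),np.degrees(R.from_matrix(M.T@T).as_rotvec()).round(1)); M,p=T,t
E
python3 - <<'E'
from m import *
D=np.load('top.npz');im,P=D['im'],D['P']
for p in comps(P,tops(im,P,85,116,(250,560,-260,20))): print(len(p),*rect(p[:,:2]))
for n in('top','side'):
    P=np.load(n+'.npz')['P'];m=tops(0,P,120,330,(250,700,-330,60));q=P[m];print('tall',q.min(0),q.max(0),np.percentile(q[:,0],[1,10]))
    m=tops(0,P,125,600,(250,750,40,500));q=P[m];print('boxes',q.min(0) if len(q) else 0)
E
python3 go.py 440,260,300,168.8 444,-58.2,300,168.8 444,-58.2,157,168.8
```

```text
52 [ 554.5 -176.9] [10.4 32.1] 89.2
417 [443.6 -57.4] [ 13.4 149.2] -11.2
455 [ 434.8 -102.7] [ 14.  149.1] -11.2
491 [ 426.6 -147.6] [ 14.1 149.5] -11.4
525 [ 417.4 -192.6] [ 14.3 149.3] -10.9
tall [ 534.43806621 -250.08037536  120.01387405] [ 689.70972057 -134.60788904  284.34996098] [537.07002304 550.87023384]
boxes [504.95951472 296.80320713 125.04284935]
tall [ 535.23789128 -251.77967791  120.06076463] [ 691.32258024 -137.92255353  286.38253604] [537.63943616 550.48386704]
boxes [422.55635581 114.93055345 125.01096706]
t 0.1 p [237.6 631.5 302. ] yaw 159.4 open 94.2 F [-0.1 -0.2 -0.5] g 0.0
[-320.3 -276.4    2.4] [-0.1 -0.  -9.4]
[ -65.7 -311.4    0. ] [0. 0. 0.]
[  0.   0. 143.] [0. 0. 0.]
```

```bash
python3 -m handwheel '[[[-40,-35,0,0,0,-3,-0.28],[-80,-70,0,0,0,-6,-0.28],[-120,-105,0,0,0,-9.4,-0.28],[-160,-140,0,0,0,-9.4,-0.28],[-200,-175,0,0,0,-9.4,-0.28]]]' 15
python3 go.py 440,260,300,168.8 444,-58.2,300,168.8
python3 - <<'E'
from m import *
P=np.load('top.npz')['P']
for y in range(40,500,30):
    q=P[tops(0,P,130,600,(400,800,y,y+30))]; print(y,np.percentile(q[:,0],1).round() if len(q)>5 else None, np.max(q[:,2]).round() if len(q) else '')
E
```

```text
time: 0.6
tcp_pos: [356.3, 409.4, 302.5]
ee_rot: [-0.0, 0.098, 0.995, -0.0]
force: [0.9, -0.1, -0.0]
opening: 57.0
gripper_force: 0.0
t 0.6 p [356.3 409.4 302.5] yaw 168.8 open 57.0 F [ 0.9 -0.1 -0. ] g 0.0
[-111.1 -130.3    2.5] [-0. -0. -0.]
[ -65.7 -311.4    0. ] [0. 0. 0.]
40 None 
70 None 
100 None 
130 770.0 157.0
160 763.0 159.0
190 764.0 158.0
220 786.0 156.0
250 None 
280 584.0 187.0
310 586.0 195.0
340 588.0 194.0
370 590.0 195.0
400 590.0 194.0
430 590.0 198.0
460 592.0 199.0
490 594.0 200.0
```

```bash
python3 -m handwheel '[[[-18,-45,0,0,0,0,-0.28],[-36,-90,0,0,0,0,-0.28],[-54,-135,0,0,0,0,-0.28],[-72,-180,0,0,0,0,-0.28],[-90,-225,0,0,0,0,-0.28]]]' >/dev/null
python3 -m handwheel '[[[-18,-45,0,0,0,0,-0.28],[-36,-90,0,0,0,0,-0.28],[-54,-135,0,0,0,0,-0.28],[-72,-180,0,0,0,0,-0.28],[-80,-210,0,0,0,0,-0.28]]]' >/dev/null
python3 -m handwheel '[[[0,0,0,0,0,0,-0.28],[0,0,0,0,0,0,-0.28]]]' >/dev/null
python3 go.py 444,-58.2,300,168.8 444,-58.2,157,168.8
```

```text
t 1.8 p [437.8 -48.7 302.6] yaw 168.7 open 33.8 F [0.3 0.1 0.3] g 0.0
[-8.  -8.1  2.6] [-0.  -0.  -0.1]
[  0.   0. 143.] [0. 0. 0.]
```

```bash
python3 -m handwheel '[[[-8,-8,2,0,0,0,-0.28],[-8,-8,40,0,0,0,-0.28],[-8,-8,70,0,0,0,-0.28],[-8,-8,70,0,0,0,-0.28],[-8,-8,70,0,0,0,-0.28]]]' >/dev/null
python3 go.py 444,-58.2,157,168.8
python3 - <<'E'
from h import *
for n in('top','side'):
    im,P=cloud(n); c=im[170:290,250:410] if n=='top' else im[150:330,130:370]
    cv2.imwrite(f'pics/{n}1.png',cv2.resize(c,None,fx=3,fy=3)[...,::-1])
E
```

```text
t 2.3 p [444.2 -57.1 233.1] yaw 168.8 open 33.8 F [-0.3 -0.8  0. ] g 0.0
[-0.1 -1.1 76.1] [-0.  -0.1  0. ]
```

View pics/side1.png

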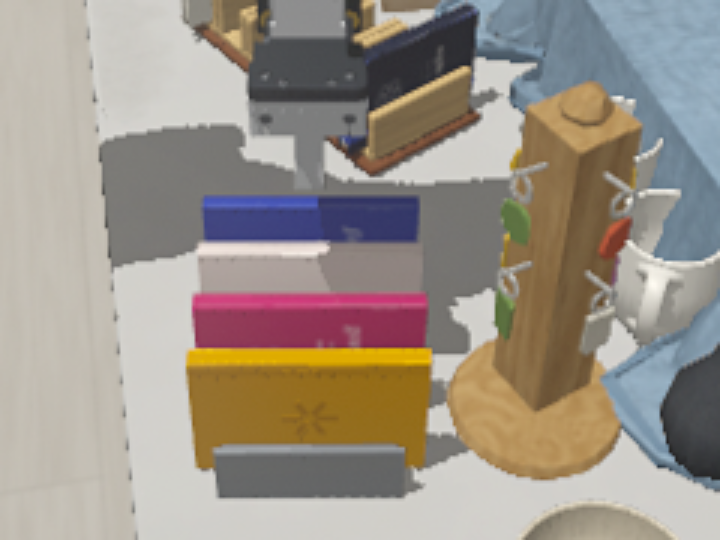

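The fingers are aligned over mid length of the blue book, at crop (308,185), and clear of the neighbouring books.

```bash
python3 -m handwheel '[[[0,-1,35,0,0,0,-0.28],[0,-1,70,0,0,0,-0.28],[0,-1,76,0,0,0,-0.28],[0,-1,76,0,0,0,-0.28],[0,-1,76,0,0,0,-0.28]]]' 25 >/dev/null
python3 go.py 444,-58.2,157,168.8
python3 -m handwheel '[[[0,0,0,0,0,0,-1],[0,0,0,0,0,0,-1],[0,0,0,0,0,0,-1],[0,0,0,0,0,0,-1],[0,0,0,0,0,0,-1]]]' 25 >/dev/null
python3 go.py 444,-58,300,168.8 539.8,167.5,300,206.6 539.8,167.5,170,206.6
```

```text
t 2.9 p [444.9 -58.7 158.3] yaw 168.8 open 33.8 F [ 0.3 -0.4  0.2] g 0.0
[1.  0.4 1.3] [ 0.   0.1 -0. ]
t 3.4 p [444.4 -58.7 157.3] yaw 168.8 open 12.7 F [-3.1  0.3 12.8] g 25.0
[   0.4    0.7 -142.7] [ 0.  0. -0.]
[-50.2 239.8   0. ] [  0.    0.  -37.8]
[  0.   0. 130.] [0. 0. 0.]
```

```bash
python3 -m handwheel '[[[0,0,-20,0,0,0,-1],[0,0,-55,0,0,0,-1],[0,0,-100,0,0,0,-1],[0,0,-143,0,0,0,-1],[0,0,-143,0,0,0,-1]]]' >/dev/null
python3 -m handwheel '[[[-8,40,0,0,0,-8,-1],[-17,80,0,0,0,-15,-1],[-25,120,0,0,0,-22,-1],[-33,160,0,0,0,-30,-1],[-42,200,0,0,0,-37.8,-1]]]' >/dev/null
python3 -m handwheel '[[[0,0,0,0,0,0,-1],[0,0,0,0,0,0,-1]]]' >/dev/null
python3 go.py 539.8,167.5,300,206.6 539.8,167.5,185,206.6
```

```text
t 4.6 p [523.9 129.7 298.7] yaw -153.4 open 12.5 F [ 0.9 -0.4 -1.8] g 25.0
[-31.2  26.6  -1.4] [-0.  -0.1  0. ]
[  0.   0. 115.] [0. 0. 0.]
```

```bash
python3 -m handwheel '[[[-15,13,0,0,0,0,-1],[-31,26.5,0,0,0,0,-1],[-31,26.5,30,0,0,0,-1],[-31,26.5,70,0,0,0,-1],[-31,26.5,70,0,0,0,-1]]]' >/dev/null
python3 -m handwheel '[[[0,0,0,0,0,0,-1]]]' >/dev/null
python3 go.py 539.8,167.5,185,206.6
python3 - <<'E'
from m import *
ims=[]
for n in('top','side'):
    im,P=cloud(n)
    hsv=cv2.cvtColor(im,cv2.COLOR_RGB2HSV); b=(hsv[...,0]>108)&(hsv[...,0]<130)&(hsv[...,1]>110)&(hsv[...,2]>40)
    for p in comps(P,b&tops(im,P,60,190,(380,640,60,300))): print(n,len(p),*rect(p[:,:2]),p.min(0).round(),p.max(0).round())
    c=im[120:250,110:270] if n=='top' else im[90:210,170:330]
    ims.append(cv2.resize(c,(400,325)))
cv2.imwrite('pics/p2.png',np.hstack(ims)[...,::-1])
E
```

```text
t 5.2 p [540.1 167.  230. ] yaw -153.5 open 13.0 F [ 0.2  0.3 -0.8] g 25.0
[ 0.   0.6 45. ] [-0.  -0.1 -0.1]
side 1221 [540.3 166.2] [ 16.8 151.1] 27.3 [474. 126.  80.] [608. 200. 187.]
```

View pics/p2.png

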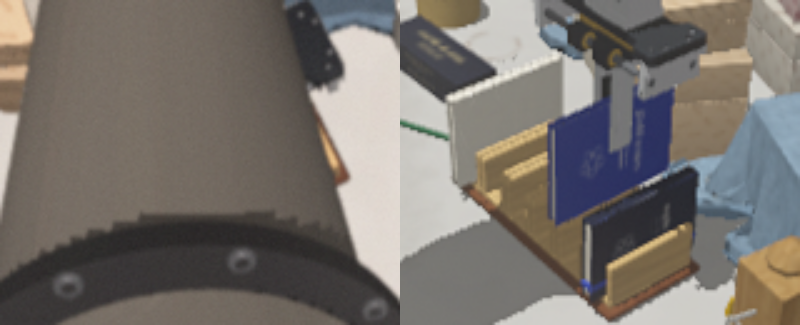

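The blue book is held level in the right-hand pane, centred over slot 4 behind the black book.

```bash
python3 -m handwheel '[[[0,0.5,20,0,0,0,-1],[0,0.5,40,0,0,0,-1],[0,0.5,52,0,0,0,-1],[0,0.5,57,0,0,0,-1],[0,0.5,60,0,0,0,-1]]]' >/dev/null
python3 -m handwheel '[[[0,0,0,0,0,0,-1],[0,0,0,0,0,0,-1]]]' >/dev/null
python3 go.py 539.8,167.5,169.5,206.6
```

```text
t 6.0 p [540.1 167.4 170.4] yaw -153.4 open 12.9 F [ 0.1 -0.7 -1. ] g 25.0
[0.2 0.3 0.9] [ 0.  0. -0.]
```

Lower 1 mm more, open part way, then raise.

```bash
python3 -m handwheel '[[[0,0,1,0,0,0,-1],[0,0,1,0,0,0,-1],[0,0,1,0,0,0,-0.55],[0,0,1,0,0,0,-0.28],[0,0,1,0,0,0,-0.28]]]' >/dev/null
python3 go.py
python3 -m handwheel '[[[0,0,0,0,0,0,-0.28],[0,0,-10,0,0,0,-0.28],[0,0,-45,0,0,0,-0.28],[0,0,-90,0,0,0,-0.28],[0,0,-130,0,0,0,-0.28]]]' >/dev/null
python3 - <<'E'
from m import *
im,P=cloud('side'); np.savez('s.npz',im=im,P=P)
hsv=cv2.cvtColor(im,cv2.COLOR_RGB2HSV); b=(hsv[...,0]>108)&(hsv[...,0]<130)&(hsv[...,1]>110)&(hsv[...,2]>40)
for z in((60,90),(90,115),(115,130)):
  for p in comps(P,b&tops(im,P,*z,(380,640,60,300))): print(len(p),*rect(p[:,:2]),p.max(0).round())
E
python3 go.py 435.2,-103.2,300,168.8
```

```text
t 6.5 p [539.8 167.3 168.7] yaw -153.4 open 32.0 F [0.3 0.2 0. ] g 0.0
41 [589.7 186.5] [ 3.3 32.9] 27.6 [604. 194.  90.]
139 [510.2 147.6] [ 7.6 79.3] 29.6 [546. 165.  90.]
337 [540.6 162. ] [  6.6 148.3] 26.9 [606. 196. 115.]
144 [539.2 164.6] [ 12.1 143.5] 27.7 [604. 202. 126.]
t 7.0 p [541.7 167.3 307.4] yaw -153.5 open 33.7 F [2.6 0.7 7.7] g 0.0
[ 216.1 -194.4    5.7] [ 0.2  0.4 37.7]
```

```bash
python3 go.py 426.8,-148.2,300,168.8 426.8,-148.2,157,168.8
```

```text
t 7.0 p [541.7 167.3 307.4] yaw -153.5 open 33.7 F [2.6 0.7 7.7] g 0.0
[ 243.8 -231.     5.5] [ 0.2  0.4 37.7]
[  0.   0. 143.] [0. 0. 0.]
```

```bash
python3 -m handwheel '[[[34,-32,0,0,0,8,-0.28],[68,-64,0,0,0,15,-0.28],[102,-97,0,0,0,23,-0.28],[136,-129,0,0,0,31,-0.28],[170,-161,0,0,0,37.8,-0.28]]]' >/dev/null
python3 -m handwheel '[[[0,0,0,0,0,0,-0.28],[0,0,0,0,0,0,-0.28]]]' >/dev/null
python3 go.py 426.8,-148.2,300,168.8 426.8,-148.2,157,168.8
```

```text
t 7.8 p [459.6 -53.5 299.4] yaw 168.7 open 33.9 F [ 0.3 -0.1  0.6] g 0.0
[ 13.6 -99.3  -0.7] [ 0.1  0.  -0.1]
[  0.   0. 143.] [0. 0. 0.]
```

```bash
python3 -m handwheel '[[[6,-45,0,0,0,0,-0.28],[12,-85,0,0,0,0,-0.28],[13.6,-99.3,10,0,0,0,-0.28],[13.6,-99.3,50,0,0,0,-0.28],[13.6,-99.3,70,0,0,0,-0.28]]]' >/dev/null
python3 -m handwheel '[[[0,0,0,0,0,0,-0.28],[0,0,0,0,0,0,-0.28]]]' >/dev/null
python3 go.py 426.8,-148.2,157,168.8
```

```text
t 8.4 p [ 427.7 -147.1  229.2] yaw 168.9 open 33.6 F [-0.1  0.7  0. ] g 0.0
[ 0.6 -1.2 72.2] [-0.  -0.   0.1]
```

```bash
python3 -m handwheel '[[[0.6,-1,35,0,0,0,-0.28],[0.6,-1,66,0,0,0,-0.28],[0.6,-1,72,0,0,0,-0.28],[0.6,-1,72,0,0,0,-0.28],[0.6,-1,72,0,0,0,-0.28]]]' 25 >/dev/null
python3 -m handwheel '[[[0,0,0,0,0,0,-1],[0,0,0,0,0,0,-1],[0,0,0,0,0,0,-1],[0,0,0,0,0,0,-1],[0,0,0,0,0,0,-1]]]' 25 >/dev/null
python3 go.py
python3 -m handwheel '[[[0,0,-20,0,0,0,-1],[0,0,-55,0,0,0,-1],[0,0,-100,0,0,0,-1],[0,0,-143,0,0,0,-1],[0,0,-143,0,0,0,-1]]]' >/dev/null
python3 go.py 519.4,209,300,206.6
```

```text
t 9.4 p [ 426.7 -148.3  157.2] yaw 168.8 open 12.8 F [-2.2  1.4 12.3] g 25.0
t 9.9 p [ 427.9 -149.1  304.3] yaw 168.8 open 13.0 F [ 0.8 -0.7 -1.4] g 25.0
[-19.8 369.1   5.3] [  0.    0.4 -37.8]
```

```bash
python3 -m handwheel '[[[-2,45,0,0,0,-8,-1],[-5,90,0,0,0,-15,-1],[-7,135,0,0,0,-22,-1],[-10,180,0,0,0,-30,-1],[-12,225,0,0,0,-37.8,-1]]]' >/dev/null
python3 -m handwheel '[[[0,0,0,0,0,0,-1],[0,0,0,0,0,0,-1]]]' >/dev/null
python3 go.py 519.4,209,300,206.6
```

```text
t 10.7 p [481.6  70.6 298.9] yaw -153.3 open 12.7 F [ 0.5 -0.4 -1.6] g 25.0
[-95.9 106.8  -1.3] [-0.  -0.1  0.1]
```

```bash
python3 -m handwheel '[[[-30,34,0,0,0,0,-1],[-61,68,0,0,0,0,-1],[-95.9,106.8,0,0,0,0,-1],[-95.9,106.8,25,0,0,0,-1],[-95.9,106.8,65,0,0,0,-1]]]' >/dev/null
python3 -m handwheel '[[[0,0,0,0,0,0,-1],[0,0,0,0,0,0,-1]]]' >/dev/null
python3 go.py 519.4,209,170,206.6
python3 - <<'E'
from m import *
im,P=cloud('side')
hsv=cv2.cvtColor(im,cv2.COLOR_RGB2HSV); b=((hsv[...,0]>165)|(hsv[...,0]<3))&(hsv[...,1]>110)&(hsv[...,2]>40)
for p in comps(P,b&tops(im,P,60,190,(380,640,60,300))): print(len(p),*rect(p[:,:2]),p.min(0).round(),p.max(0).round())
E
```

```text
t 11.3 p [519.9 206.9 235. ] yaw -153.6 open 12.9 F [ 0.   0.7 -1.1] g 25.0
[-0.6  2.1 65. ] [-0.  -0.1 -0.2]
1276 [519.8 205.3] [ 18.5 151.4] 25.8 [450. 166.  83.] [589. 237. 190.]
```

```bash
python3 -m handwheel '[[[-0.5,1.5,20,0,0,0,-1],[-0.5,1.5,45,0,0,0,-1],[-0.5,1.5,58,0,0,0,-1],[-0.5,1.5,63,0,0,0,-1],[-0.5,1.5,66,0,0,0,-1]]]' >/dev/null
python3 -m handwheel '[[[0,0,0,0,0,0,-1],[0,0,0,0,0,0,-1]]]' >/dev/null
python3 go.py 519.4,209,169.2,206.6
```

```text
t 12.1 p [520.  210.1 169.5] yaw -153.4 open 13.3 F [ 0.5  0.9 -1.6] g 25.0
[ 1.  -0.7  0.3] [ 0.   0.1 -0. ]
```

```bash
python3 -m handwheel '[[[0.5,-0.7,0.5,0,0,0,-1],[0.5,-0.7,0.5,0,0,0,-1],[0.5,-0.7,0.5,0,0,0,-0.55],[0.5,-0.7,0.5,0,0,0,-0.28],[0.5,-0.7,0.5,0,0,0,-0.28]]]' >/dev/null
python3 -m handwheel '[[[0,0,0,0,0,0,-0.28],[0,0,-10,0,0,0,-0.28],[0,0,-45,0,0,0,-0.28],[0,0,-90,0,0,0,-0.28],[0,0,-130,0,0,0,-0.28]]]' >/dev/null
python3 -m handwheel '[[[0,0,0,0,0,0,-0.28]]]' >/dev/null
python3 - <<'E'
from m import *
im,P=cloud('side')
hsv=cv2.cvtColor(im,cv2.COLOR_RGB2HSV); b=((hsv[...,0]>165)|(hsv[...,0]<3))&(hsv[...,1]>110)&(hsv[...,2]>40)
for p in comps(P,b&tops(im,P,60,190,(380,640,60,300))): print(len(p),*rect(p[:,:2]),p.min(0).round(),p.max(0).round())
cv2.imwrite('pics/p3.png',cv2.resize(im[90:310,160:360],None,fx=2.7,fy=2.7)[...,::-1])
E
python3 go.py 417.4,-193.2,300,168.8
```

```text
608 [518.2 209.3] [ 18.6 147.9] 26.4 [451. 169.  60.] [586. 243. 126.]
t 13.2 p [520.3 209.4 301.3] yaw -153.4 open 34.5 F [-1.4  0.1 -1.4] g 0.0
[ 2.722e+02 -3.140e+02 -3.000e-01] [ 0.1  0.2 37.8]
```

View pics/p3.png

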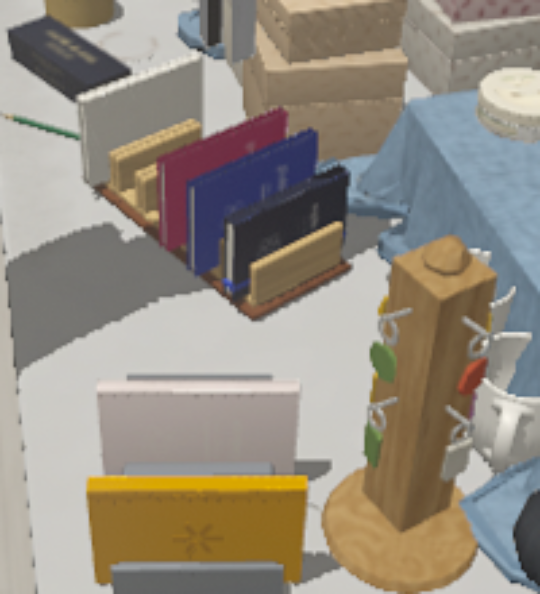

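Crimson (220,180) and blue (253,200) stand upright in slots 3 and 4, with black undisturbed. Blush (198,430) and mustard (198,530) remain in the tray.

```bash
python3 -m handwheel '[[[32,-37,0,0,0,8,-0.28],[64,-74,0,0,0,15,-0.28],[96,-111,0,0,0,23,-0.28],[128,-148,0,0,0,31,-0.28],[160,-185,0,0,0,37.8,-0.28]]]' >/dev/null
python3 -m handwheel '[[[0,0,0,0,0,0,-0.28],[0,0,0,0,0,0,-0.28]]]' >/dev/null
python3 go.py 417.4,-193.4,300,168.8
```

```text
t 13.9 p [458.7 -28.7 298. ] yaw 168.7 open 33.6 F [ 0.2 -0.2 -0.2] g 0.0
[   8.1 -169.6   -2.1] [ 0.  -0.  -0.1]
```

```bash
python3 -m handwheel '[[[2,-42,0,0,0,0,-0.28],[4,-86,0,0,0,0,-0.28],[6,-130,0,0,0,0,-0.28],[8,-169.6,0,0,0,0,-0.28],[8,-169.6,30,0,0,0,-0.28]]]' >/dev/null
python3 -m handwheel '[[[0,0,20,0,0,0,-0.28],[0,0,40,0,0,0,-0.28],[0,0,40,0,0,0,-0.28],[0,0,40,0,0,0,-0.28]]]' >/dev/null
python3 go.py 417.4,-193.4,157,168.8
```

```text
t 14.8 p [ 418.6 -192.3  228.2] yaw 168.9 open 33.6 F [ 0.6 -0.2  0.9] g 0.0
[ 0.9 -1.3 71.2] [-0.  -0.1  0.1]
```

```bash
python3 -m handwheel '[[[0.9,-1.2,35,0,0,0,-0.28],[0.9,-1.2,65,0,0,0,-0.28],[0.9,-1.2,71,0,0,0,-0.28],[0.9,-1.2,71,0,0,0,-0.28],[0.9,-1.2,71,0,0,0,-0.28]]]' 25 >/dev/null
python3 -m handwheel '[[[0,0,0,0,0,0,-1],[0,0,0,0,0,0,-1],[0,0,0,0,0,0,-1],[0,0,0,0,0,0,-1],[0,0,0,0,0,0,-1]]]' 25 >/dev/null
python3 go.py
python3 -m handwheel '[[[0,0,-20,0,0,0,-1],[0,0,-55,0,0,0,-1],[0,0,-100,0,0,0,-1],[0,0,-143,0,0,0,-1],[0,0,-143,0,0,0,-1]]]' >/dev/null
python3 -m handwheel '[[[0,0,0,0,0,0,-1]]]' >/dev/null
python3 go.py 498.9,250.3,300,206.6
```

```text
t 15.8 p [ 417.6 -193.7  157.7] yaw 168.8 open 12.6 F [-1.3  2.3 11.4] g 25.0
t 16.4 p [ 417.5 -193.4  300.7] yaw 168.8 open 13.1 F [-0.9  0.4 -1.2] g 25.0
[  6.  451.    1.4] [  0.1   0.1 -37.8]
```

```bash
python3 -m handwheel '[[[1,45,0,0,0,-8,-1],[1,90,0,0,0,-15,-1],[2,135,0,0,0,-22,-1],[2,180,0,0,0,-30,-1],[3,225,0,0,0,-37.8,-1]]]' >/dev/null
python3 -m handwheel '[[[0,0,0,0,0,0,-1],[0,0,0,0,0,0,-1]]]' >/dev/null
python3 go.py 498.9,250.3,300,206.6
```

```text
t 17.1 p [457.4  28.1 298.6] yaw -153.3 open 13.1 F [-0.5 -1.5 -0.6] g 25.0
[-136.7  180.    -1.9] [-0.  -0.2  0.1]
```

```bash
python3 -m handwheel '[[[-27,36,0,0,0,0,-1],[-54,72,0,0,0,0,-1],[-81,108,0,0,0,0,-1],[-108,144,0,0,0,0,-1],[-136.7,180,0,0,0,0,-1]]]' >/dev/null
python3 -m handwheel '[[[0,0,0,0,0,0,-1],[0,0,30,0,0,0,-1],[0,0,65,0,0,0,-1],[0,0,65,0,0,0,-1],[0,0,65,0,0,0,-1]]]' >/dev/null
python3 go.py 498.9,250.3,169,206.6
python3 - <<'E'
from m import *
im,P=cloud('side')
hsv=cv2.cvtColor(im,cv2.COLOR_RGB2HSV); b=(hsv[...,0]>17)&(hsv[...,0]<28)&(hsv[...,1]>170)
for p in comps(P,b&tops(im,P,60,190,(380,640,60,340))): print(len(p),*rect(p[:,:2]),p.min(0).round(),p.max(0).round())
E
```

```text
t 18.1 p [500.  248.2 235.1] yaw -153.6 open 12.5 F [ 0.9  1.  -0.7] g 25.0
[-0.1  2.4 66.1] [-0.1 -0.1 -0.2]
1214 [499.9 245. ] [ 16.  148.2] 24.9 [431. 207.  85.] [567. 279. 190.]
```

```bash
python3 -m handwheel '[[[0,1.7,20,0,0,0,-1],[0,1.7,45,0,0,0,-1],[0,1.7,58,0,0,0,-1],[0,1.7,63,0,0,0,-1],[0,1.7,66,0,0,0,-1]]]' >/dev/null
python3 -m handwheel '[[[0,0,0,0,0,0,-1],[0,0,0,0,0,0,-1]]]' >/dev/null
python3 go.py 498.9,250.3,169.2,206.6
```

```text
t 18.9 p [499.4 251.3 170. ] yaw -153.4 open 12.8 F [ 0.5 -0.7 -1.8] g 25.0
[ 0.9 -0.7  0.8] [ 0.   0.1 -0. ]
```

```bash
python3 -m handwheel '[[[0.5,-0.7,1,0,0,0,-1],[0.5,-0.7,1,0,0,0,-1],[0.5,-0.7,1,0,0,0,-0.55],[0.5,-0.7,1,0,0,0,-0.28],[0.5,-0.7,1,0,0,0,-0.28]]]' >/dev/null
python3 -m handwheel '[[[0,0,0,0,0,0,-0.28],[0,0,-10,0,0,0,-0.28],[0,0,-45,0,0,0,-0.28],[0,0,-90,0,0,0,-0.28],[0,0,-130,0,0,0,-0.28]]]' >/dev/null
python3 -m handwheel '[[[0,0,0,0,0,0,-0.28]]]' >/dev/null
python3 - <<'E'
from m import *
im,P=cloud('side')
hsv=cv2.cvtColor(im,cv2.COLOR_RGB2HSV); b=(hsv[...,0]>17)&(hsv[...,0]<28)&(hsv[...,1]>170)
for p in comps(P,b&tops(im,P,60,190,(380,640,60,340))): print(len(p),*rect(p[:,:2]),p.min(0).round(),p.max(0).round())
for p in comps(P,tops(im,P,102,116,(250,530,-160,-60))): print('blush',len(p),*rect(p[:,:2]))
E
python3 go.py 435,-103.2,300,168.8
```

```text
506 [500.6 247.8] [ 13.2 148. ] 26.7 [436. 212.  61.] [566. 283. 126.]
blush 554 [ 435.8 -103.7] [ 18.5 148.4] -10.5
t 20.1 p [499.7 250.7 301.3] yaw -153.4 open 33.8 F [ 0.1  0.  -1. ] g 0.0
[ 2.162e+02 -2.875e+02 -2.000e-01] [ 0.2  0.2 37.8]
```

```bash
python3 -m handwheel '[[[28,-38,0,0,0,8,-0.28],[57,-76,0,0,0,15,-0.28],[85,-113,0,0,0,23,-0.28],[113,-150,0,0,0,31,-0.28],[141,-188,0,0,0,37.8,-0.28]]]' >/dev/null
python3 -m handwheel '[[[0,0,0,0,0,0,-0.28],[0,0,0,0,0,0,-0.28]]]' >/dev/null
python3 go.py 435,-103.4,300,168.8
```

```text
t 20.8 p [456.4  18.4 297.9] yaw 168.7 open 33.9 F [ 0.6  0.6 -0.5] g 0.0
[  -2.9 -123.6   -2.1] [ 0.  -0.  -0.1]
```

```bash
python3 -m handwheel '[[[-1,-42,0,0,0,0,-0.28],[-2,-84,0,0,0,0,-0.28],[-2.9,-123.6,0,0,0,0,-0.28],[-2.9,-123.6,30,0,0,0,-0.28],[-2.9,-123.6,70,0,0,0,-0.28]]]' >/dev/null
python3 -m handwheel '[[[0,0,0,0,0,0,-0.28],[0,0,0,0,0,0,-0.28]]]' >/dev/null
python3 go.py 435,-103.4,157,168.8
```

```text
t 21.4 p [ 435.7 -102.3  228.4] yaw 168.8 open 33.7 F [ 1.3 -0.1  0.2] g 0.0
[ 0.3 -1.  71.4] [-0.1 -0.1  0. ]
```

```bash
python3 -m handwheel '[[[0.3,-1,35,0,0,0,-0.28],[0.3,-1,65,0,0,0,-0.28],[0.3,-1,71,0,0,0,-0.28],[0.3,-1,71,0,0,0,-0.28],[0.3,-1,71,0,0,0,-0.28]]]' 25 >/dev/null
python3 -m handwheel '[[[0,0,0,0,0,0,-1],[0,0,0,0,0,0,-1],[0,0,0,0,0,0,-1],[0,0,0,0,0,0,-1],[0,0,0,0,0,0,-1]]]' 25 >/dev/null
python3 go.py
python3 -m handwheel '[[[0,0,-20,0,0,0,-1],[0,0,-55,0,0,0,-1],[0,0,-100,0,0,0,-1],[0,0,-143,0,0,0,-1],[0,0,-143,0,0,0,-1]]]' >/dev/null
python3 -m handwheel '[[[0,0,0,0,0,0,-1]]]' >/dev/null
python3 go.py 478.5,291.5,300,206.6
```

```text
t 22.4 p [ 435.5 -103.5  157.7] yaw 168.8 open 12.9 F [-2.4  1.3 13.3] g 25.0
t 23.1 p [ 435.4 -103.1  300.7] yaw 168.8 open 12.8 F [-0.9  0.2 -1.1] g 25.0
[ 34.  395.5   1.5] [  0.1   0.1 -37.8]
```

```bash
python3 -m handwheel '[[[4,45,0,0,0,-8,-1],[8,90,0,0,0,-15,-1],[12,135,0,0,0,-22,-1],[15,180,0,0,0,-30,-1],[19,225,0,0,0,-37.8,-1]]]' >/dev/null
python3 -m handwheel '[[[0,0,0,0,0,0,-1],[0,0,0,0,0,0,-1]]]' >/dev/null
python3 go.py 478.5,291.5,300,206.6
```

```text
t 23.8 p [459.7 121.1 298.4] yaw -153.4 open 12.7 F [-0.  -0.4 -1. ] g 25.0
[-93.2 143.9  -2.2] [-0.1 -0.2  0. ]
```

```bash
python3 -m handwheel '[[[-23,36,0,0,0,0,-1],[-46,72,0,0,0,0,-1],[-70,108,0,0,0,0,-1],[-93.2,144,0,0,0,0,-1],[-93.2,144,0,0,0,0,-1]]]' >/dev/null
python3 -m handwheel '[[[0,0,30,0,0,0,-1],[0,0,65,0,0,0,-1],[0,0,65,0,0,0,-1],[0,0,65,0,0,0,-1]]]' >/dev/null
python3 go.py 478.5,291.5,169,206.6
python3 - <<'E'
from m import *
im,P=cloud('side')
cv2.imwrite('pics/p4.png',cv2.resize(im[70:230,150:330],None,fx=3,fy=3)[...,::-1])
E
```

```text
t 24.6 p [479.6 289.8 235.1] yaw -153.6 open 13.0 F [ 0.8 -0.2  0.2] g 25.0
[ 0.1  2.1 66.1] [-0.1 -0.1 -0.2]
```

View pics/p4.png

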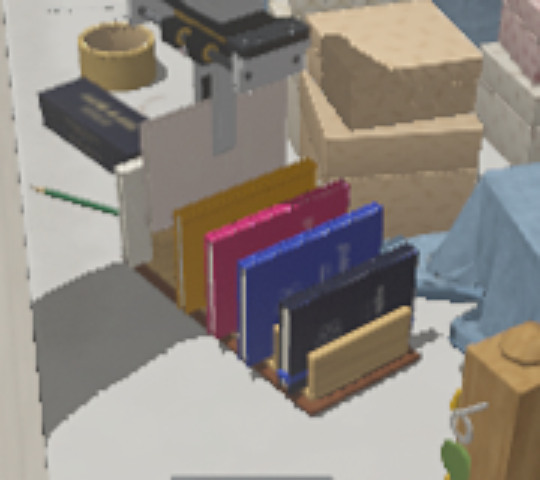

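Blush (215,150) hangs upright between cream (130,210) and mustard (245,230), and the other three placed books stand straight.

```bash
python3 -m handwheel '[[[0,1.5,20,0,0,0,-1],[0,1.5,45,0,0,0,-1],[0,1.5,58,0,0,0,-1],[0,1.5,63,0,0,0,-1],[0,1.5,66,0,0,0,-1]]]' >/dev/null
python3 -m handwheel '[[[0,0,0,0,0,0,-1],[0,0,0,0,0,0,-1]]]' >/dev/null
python3 go.py 478.5,291.5,169.2,206.6
```

```text
t 25.4 p [479.  292.8 170. ] yaw -153.4 open 13.1 F [-0.5 -0.1 -1.5] g 25.0
[ 1.  -1.   0.8] [ 0.   0.1 -0. ]
```

```bash
python3 -m handwheel '[[[0.5,-0.8,1,0,0,0,-1],[0.5,-0.8,1,0,0,0,-1],[0.5,-0.8,1,0,0,0,-0.55],[0.5,-0.8,1,0,0,0,-0.28],[0.5,-0.8,1,0,0,0,-0.28]]]' >/dev/null
python3 -m handwheel '[[[0,0,0,0,0,0,-0.28],[0,0,-10,0,0,0,-0.28],[0,0,-45,0,0,0,-0.28],[0,0,-90,0,0,0,-0.28],[0,0,-130,0,0,0,-0.28]]]' >/dev/null
python3 -m handwheel '[[[60,-20,0,0,0,0,-0.28],[60,-60,0,0,0,0,-0.28],[60,-100,0,0,0,0,-0.28],[60,-200,0,0,0,0,-0.28],[60,-200,0,0,0,0,-0.28]]]' >/dev/null
python3 -m handwheel '[[[0,-45,0,0,0,0,-0.28],[0,-90,0,0,0,0,-0.28],[0,-110,0,0,0,0,-0.28],[0,-110,0,0,0,0,-0.28],[0,-110,0,0,0,0,-0.28]]]' >/dev/null
python3 go.py
python3 - <<'E'
from m import *
for n in('top','side'):
    im,P=cloud(n); b=tops(im,P,98,126,(380,660,60,420))
    for p in comps(P,b): print(n,len(p),*rect(p[:,:2]),p[:,2].max().round(),im[np.isin(P[...,0],p[:,0])].mean(0).round())
    if n=='side': cv2.imwrite('pics/p5.png',cv2.resize(im[70:230,150:330],None,fx=3,fy=3)[...,::-1])
E
```

```text
t 27.4 p [563.4 -12.4 298.4] yaw -153.5 open 34.1 F [-0.6 -0.5  0.4] g 0.0
top 278 [596.4 343.8] [ 63.5 139.1] -59.5 126.0 [126. 103.  84.]
top 383 [562.  125.9] [ 16.3 138.9] 26.6 109.0 [42. 40. 44.]
top 343 [539.8 168.9] [ 13.  149.9] 26.6 125.0 [ 71.  72. 138.]
top 374 [519.6 211.4] [ 13.1 150.7] 26.6 125.0 [197.  70. 102.]
top 417 [498.8 252.5] [ 13.4 149.5] 26.6 125.0 [218. 161.  79.]
top 450 [478.7 294.3] [ 13.9 150.4] 26.7 125.0 [226. 213. 205.]
top 493 [458.2 333. ] [ 13.8 150.2] 26.7 125.0 [218. 211. 201.]
side 2020 [490.3 271.2] [153.5 153.9] 27.1 126.0 [158. 122. 106.]
side 169 [589.7 334.6] [41.8 95. ] -63.3 126.0 [141. 123. 101.]
side 515 [535.8 165.4] [ 18.1 141.8] 27.6 126.0 [ 60.  63. 117.]
side 312 [561.9 124.3] [ 19.6 140.4] 26.5 111.0 [49. 48. 58.]
```

View pics/p5.png

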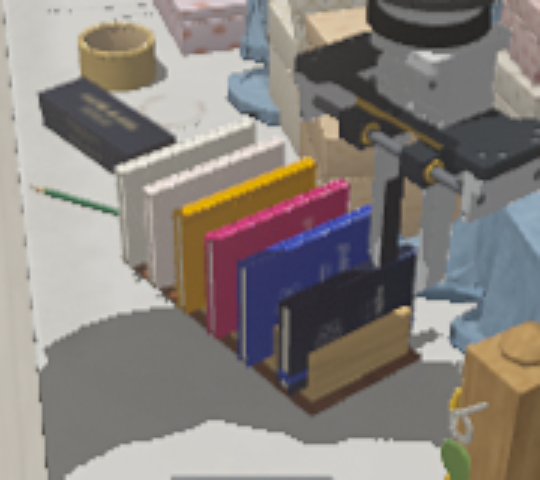

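All six stand upright in the order cream, blush, mustard, crimson, blue, black. The four moved books are each within about 3 mm of their slot centres at 26.6°.

```bash
python3 -c "from bench import robot; print(robot.hand_in())"
```

```text
the job is handed in; nothing more can be done
None
```

The job is handed in: at the last camera check the row stood upright as cream, blush, mustard, crimson, blue, black, each moved notebook within about 3 mm of its slot's middle, and 27.4 s of the 106 s were used; the verdict itself was not shown.

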